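# Fish the parts basket out of the deep rinse tank with the hook rod

### The arm

A 6-joint arm with a two-finger parallel gripper is mounted at the origin on a cart in front of the work surface, level with it; the furniture and walls round the work are solid. World frame = base frame: x ahead of the robot, y to its left, z up, the work surface at z = 0. Lengths are in m, angles in rad, forces in N, time in s.
With the tool pointing down it reaches from about 0.35 to 0.775 m from the base axis. Payload 7.3 kg.
Tool frame: the origin (TCP) lies at the very end of the fingers, on their centre line; the grasp point (between the pads) lies 19 mm behind it; z points along the fingers, y is the line along which they close (so a half turn about z gives the same grasp; the last joint's range is limited). The gripper opens to 92 mm and grips with 3 to 60 N. Pads are 19 mm wide; open, the fingers measure 130 mm over their backs; the gripper's body (75 mm by 190 mm) begins 47 mm behind the grasp point.
Start: joints at [1.014, 0.342, 1.524, -0, 1.275, -0.146], TCP at [0.21, 0.481, 0.227] pointing down, gripper open.
Joint ranges: [-2.53, 2.53], [-0.77, 2.02], [0.04, 2.7], [-1, 4.14], [0.28, 2.66], [-3.11, 3.11]. Speed limits (rad/s): [2.57, 2.57, 3.14, 3.14, 3.14, 3.14].

### API

Orientations are given as [roll, pitch, yaw] about the fixed x, y, z axes, in that order (R = Rz(yaw) Ry(pitch) Rx(roll)).
In Python, from cell import robot gives the robot as it stands.
- The arm moves only by the tool apply_moves, never from a script. Its argument "motion" is text: rows parted by semicolons, each of 7 numbers parted by spaces: the opening in per cent of the stroke, from 0 (shut) to 100 (fully open), then the shift along the tool's x, y, z in cm, then the turn, a rotation vector about the tool's x, y, z in rad. A call has 1 to 20 rows; each row shifts and turns the commanded pose from where the row before left it, along the tool's axes as they then stand; what a row does not reach is not made up. A row lasts 1/8 s, in which the tool goes at most 62.5 mm and 10.7 degrees, less where a joint would pass 70% of its speed; a pose out of reach is approached as far as the arm can. A call with a gripper value outside its range is refused whole. The fingers move at their own pace and stop on an object; "force" is the grip in N (left out, the last holds). Time passes only in rows, so rows that do not move let the fingers close. It gives the time, the measured TCP pose, the force, the opening and the grip force at its end, in the units of the state.
- robot.observe(): the state, without advancing time (a new reading comes with each control period).
- robot.read_camera(name): name is "scene" or "top"; returns a dict with "img" (384x512x3 uint8, red, green, blue), "fovy" (degrees; the focal length in pixels is half the picture's height over the tangent of half this angle, whatever the lens; pixels are square), "cx", "cy" (the principal point, pixels), "R" (3x3) and "t" (3): a world point X has camera coordinates R X + t. Camera axes: x right, y down, z forward; pixel columns grow to the right and rows downward; lengths in m; the calibration is good to about 2 mm. A picture is of the moment at which its call begins. There is no depth.
- robot.hand_in(): hands the job in; it is judged then, once.
Trained networks look in a picture, given as the dict that the camera call returned (one of the last four; its "shot" number tells which), for a name from the list of things; names that differ only in an ending like _2 or _b are one class to them, and where a whole thing is asked for, a point or a joint stands for the part that bears it (a point fixed in the world has none). Each returns a list of dicts, best first, with "score" (0 to 1); they miss things now and then, are a little off and sometimes report something else, mostly with a low value. They report only what shows in the picture. A call takes as long as a camera call.
- robot.search_frame(target, picture): "centre" ([x, y, z] in m, in world coordinates, good to about 4 mm: the middle of the surface that is visible of it).
- robot.trace(target, picture): "pixels" (384x512 bool, what is visible of it).
The state is a dict: "time": time; "qpos": joint angles; "qvel": joint speeds; "joint_efforts": joint torques, N m; "tool_pos": TCP position; "tool_rot": TCP orientation; "contact_force": force on the tool from outside, world axes, zero at the start; "torque": the same for the moment, N m; "opening": finger opening in m; "grip_force": force on a finger pad.
Only numpy, scipy, OpenCV 4.12 (cv2) and the standard library are available. Lean on these libraries where they do the work, as an engineer would, in place of code of your own. Each camera call takes 0.05 s, during which the arm holds its last target. There are 200 camera calls.

### The job

Take the hook rod from its stand and use it to fetch the small parts basket that hangs deep in the narrow rinse tank: hook it by its bail and feel gently along the hold-down strips for the gap where its ears come free, never forcing it or touching it with the fingers. Set the basket down gently and upright in the drip tray, unhook, and hang the rod back in the fork of its stand.

Things in the scene. Friction and masses are not known exactly. Their poses are not given: they have to be found in the camera images.
- rod: Loose steel hook rod, 90 g, hanging upright in the stand's fork. Origin on its axis at the underside of its collar (26 mm across, 6 thick), z up. Above: black square handle 16 x 16 mm, flats along x and y, z = 6 to 56 mm. Below: round shank 6 mm thick down to z = -112 mm, ending in a V hook on its +x side, which at the start points roughly away from the robot (+x).
- rod_grip (a point): On the rod's axis, 34 mm above the collar's underside: where to grasp the handle.
- rod_hook (a point): Where the centre of a 4 mm wire lies when seated in the rod's V hook: x = 10, z = -119 mm of the rod. The hook is a strip 14 mm wide (y), 4 thick, open upward: from the shank down to its lowest point (underside 9 mm below here), then up to its tip, 12 mm beyond here in +x and 12 mm above here. A wire enters over the tip, between tip and shank.
- stand: Fixed rod stand, 160 mm high: base plate 120 x 80 mm, a post 50 mm behind the origin (+x) and on it a level two-tined fork, 8 mm thick. Slot 11 mm wide, flared mouth at x = -38 mm, open towards -x (roughly the robot), closed end at x = 25 mm. The rod's collar rests on the tines; the rod comes out by lifting some 10 mm and drawing it to -x. Origin at bench height.
- stand_seat (a point): In the slot's middle line at the top of the tines (z = 160 mm), 48 mm in from the mouth: the rod's origin is here (within 2 mm) at the start. Axes as the stand's.
- tank: Fixed narrow steel tank, 152 (x) x 64 (y) x 135 mm high, open at the top, inside 128 x 57 mm. Origin at the centre of its underside. On both long walls inside: a ledge, top z = 41 mm, and above it a hold-down strip, z = 55 to 61 mm; all stand 6 mm out from the wall. The basket's ears hang on the ledges under the strips and can slide along x in this 14 mm high channel.
- tank_mouth (a point): Centre of the tank's open top (z = 135 mm), axes as the tank's. Each hold-down strip has one gap, 11 mm long, facing each other: the only place where the ears can come up. The gap is NOT measured: its middle lies anywhere from x = -8 to +30 mm, and must be felt or looked for. The strips are sprung, 2.5 N per mm, and stop hard after 4 mm.
- basket: Loose wire basket, 100 to 160 g, 44 (x) x 36 (y) x 28 mm, brass parts fixed inside up to 14 mm high. Two ears: 6 mm round pins along its y, 54 mm over their ends, 28 mm above the underside. Origin at the centre of its underside, z up. At the start it hangs by its ears in the tank, x along the tank's x, at tank x = -26 to -14 mm, underside at z = 16 mm.
- basket_bail (a point): Peak of the basket's fixed bail (wire centre), 62 mm above the underside. The bail is an arch of 4 mm wire in the basket's y-z plane, 33 mm wide, roof-shaped (falls 6 mm to its shoulders, 15 mm either side); the hook goes under it from either x side.
- tray: Fixed open aluminium drip tray, 120 (x) x 100 (y) x 18 mm high, walls 4 mm. Origin at the centre of its underside.
- tray_floor (a point): Centre of the tray's inner floor, 4 mm above the bench. Axes as the tray's.

How it is judged:
On the way, in this order (a step that is already met when the one before it is completed fails the run):
1. the rod is taken out of its stand (horizontal distance between rod and stand_seat above 0.06 m), for 0.1 s.
2. the basket hangs on the rod, lifted clear out of the tank (height (world z) of basket_bail above 0.19 m and contact force between rod and basket above 0.2 N), for 0.1 s.
At the end, for the whole second after the job is handed in: The basket stands upright (within 7 degrees), at rest, on the floor of the drip tray; the rod hangs at rest, upright (within 7 degrees), in the slot of the stand's fork with its collar on the tines (height within 6 mm); rod and basket do not touch (x of basket in the frame of tray_floor between -0.045 and 0.045 m and y of basket in the frame of tray_floor between -0.035 and 0.035 m and z of basket in the frame of tray_floor between -0.006 and 0.006 m and angle between each of basket, rod's own z axis and vertical below 0.12 rad and linear speed of each of basket, rod below 0.02 m/s and x of rod in the frame of stand_seat between -0.03 and 0.02 m and y of rod in the frame of stand_seat between -0.008 and 0.008 m and z of rod in the frame of stand_seat between -0.006 and 0.006 m and not (contact force between rod and basket above 0.05 N)).
It fails at once if the rod pulls or presses on the basket with more than 20 N (forced against the hold-down strips) (contact force between rod and basket above 20 N).
It fails at once if the rod presses on the tank with more than 20 N (contact force between rod and tank above 20 N).
It fails at once if the basket hits the tray with more than 15 N (dropped) (contact force between basket and tray above 15 N).
It fails at once if the fingers touch the basket (contact force between the fingers and basket above 0.5 N).
It also fails if it takes over 72 s, if anything falls off the work surface, if the arm or the gripper's body presses on something with over 40 N, if the wrist force passes 120 N, or if a joint passes its speed limit or range.

## Working session

There is one attempt and no reset: what is moved stays moved. The work goes in short steps, Python scripts to look and compute and a tool call to move; the robot and the scene stay as the last step left them, time stands still between calls to the robot, and variables do not carry over. Pictures are saved under pics/ and viewed, at most 13 in all, crops included, and the job is handed in when it is done.

Besides the shell and the picture viewer there is one more tool, called as name(argument=value, ...) on one line, values as JSON. apply_moves: Moves the arm, as the interface text tells. Its arguments: {"type":"object","properties":{"motion":{"type":"string"},"force":{"type":"number"}},"required":["motion"]}

```bash
ls; mkdir -p pics; cat > h.py <<'E'
import numpy as np, cv2
from cell import robot
def proj(c,X):
    X=np.asarray(X,float).reshape(-1,3); f=c["img"].shape[0]/2/np.tan(np.radians(c["fovy"])/2)
    p=X@np.array(c["R"]).T+np.array(c["t"]); return np.c_[f*p[:,0]/p[:,2]+c["cx"], f*p[:,1]/p[:,2]+c["cy"]]
def ray(c,u,v):
    f=c["img"].shape[0]/2/np.tan(np.radians(c["fovy"])/2); R=np.array(c["R"])
    d=R.T@np.array([(u-c["cx"])/f,(v-c["cy"])/f,1]); return -R.T@np.array(c["t"]), d
def atz(c,u,v,z):
    o,d=ray(c,u,v); return o+d*(z-o[2])/d[2]
def tri(c1,p1,c2,p2):
    o1,d1=ray(c1,*p1);o2,d2=ray(c2,*p2)
    s=np.linalg.lstsq(np.c_[d1,-d2],o2-o1,rcond=None)[0]; a=o1+d1*s[0];b=o2+d2*s[1]
    return (a+b)/2,np.linalg.norm(a-b)
def save(c,n,crop=None,s=1):
    im=c["img"][:,:,::-1]
    if crop: x0,y0,x1,y1=crop; im=im[y0:y1,x0:x1]
    cv2.imwrite("pics/"+n,cv2.resize(im,None,fx=s,fy=s,interpolation=cv2.INTER_CUBIC))
E
python3 - <<'E'
from h import *
np.set_printoptions(precision=4,suppress=True)
ims=[]
for n in("scene","top"):
    c=robot.read_camera(n); ims.append(c["img"])
    print(n,c["fovy"],-np.array(c["R"]).T@c["t"])
    for t in("rod","stand","tank","basket","tray","basket_bail","rod_hook"):
        r=robot.search_frame(t,c); tr=robot.trace(t,c)
        print(t,[(np.round(q["centre"],4),round(q["score"],2)) for q in r[:2]])
        for q in tr[:1]:
            ys,xs=np.where(q["pixels"]); print("   px",xs.min(),ys.min(),xs.max(),ys.max(),round(q["score"],2),len(xs))
    save(c,n+"0.png",None,1.5)
print(robot.observe())
E
```

```text
pics
scene 42.62974960676297 [-0.0062 -0.7422  0.6379]
rod [(array([ 0.4538, -0.2353,  0.1744]), 0.94)]
   px 321 218 338 305 0.77 674
stand [(array([ 0.4553, -0.2378,  0.0141]), 0.66)]
   px 284 236 358 344 0.72 3378
tank [(array([0.5152, 0.0081, 0.0893]), 0.85)]
   px 242 172 309 258 0.58 4440
basket []
tray [(array([0.4717, 0.3005, 0.0079]), 0.73)]
   px 170 180 229 212 0.85 1212
basket_bail []
rod_hook [(array([ 0.4597, -0.2323,  0.1757]), 0.71), (array([0.5156, 0.0122, 0.0901]), 0.4)]
   px 321 218 338 306 0.8 691
top 42.90807931434025 [0.3503 0.0351 1.137 ]
rod [(array([ 0.4615, -0.2201,  0.1795]), 0.6)]
stand [(array([ 0.4584, -0.2219,  0.0143]), 0.8)]
   px 362 164 408 222 0.83 2042
tank [(array([0.5511, 0.0339, 0.0834]), 0.78)]
   px 241 120 291 205 0.7 2168
basket [(array([0.5088, 0.0272, 0.026 ]), 0.75)]
   px 257 165 278 187 0.52 378
tray [(array([0.4676, 0.2957, 0.0011]), 0.92)]
   px 129 170 178 225 0.6 2360
basket_bail [(array([0.5126, 0.0236, 0.0226]), 0.81), (array([ 0.4608, -0.2195,  0.1791]), 0.67)]
   px 260 165 278 186 0.71 322
rod_hook [(array([ 0.4594, -0.2251,  0.1849]), 0.82)]
   px 380 179 409 194 0.66 284
{'time': 1.5, 'qpos': array([ 1.014 ,  0.342 ,  1.5241, -0.    ,  1.2754, -0.146 ]), 'qvel': array([ 0.0003, -0.0001, -0.0003,  0.0013, -0.0007, -0.0004]), 'joint_efforts': array([ -0.0002, -43.1131, -24.4477,   0.0718,   0.0484,  -0.0001]), 'tool_pos': array([0.2096, 0.4813, 0.2267]), 'tool_rot': array([3.1415, 0.    , 2.7308]), 'contact_force': array([-1.0453,  0.0912, -0.0388]), 'torque': array([ 0.0056,  0.009 , -0.0139]), 'grip_force': 0.0, 'opening': 0.09155583009377137}
```

View pics/scene0.png

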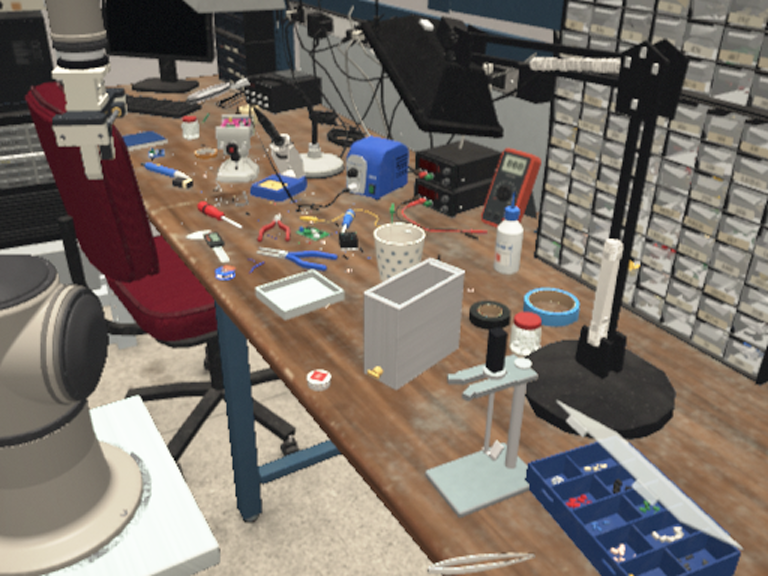

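```bash
python3 - <<'E'
import cv2
im=cv2.imread("pics/top0.png"); im=im[int(90*1.5):int(250*1.5),int(110*1.5):int(430*1.5)]
cv2.imwrite("pics/topc.png",cv2.resize(im,None,fx=1.66,fy=1.66,interpolation=cv2.INTER_CUBIC))
E
```

```text
(no output)
```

View pics/topc.png

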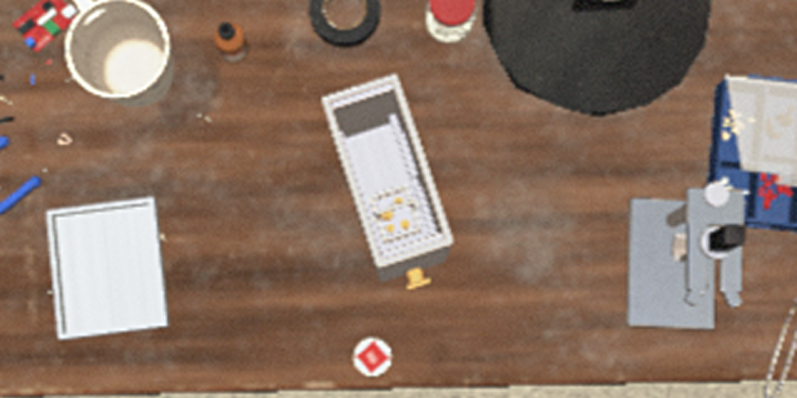

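```bash
cat > fit.py <<'E'
from h import *
from scipy.optimize import minimize
def box(x0,x1,y0,y1,z0,z1): return np.array([[x,y,z] for x in(x0,x1) for y in(y0,y1) for z in(z0,z1)])
def world(p,pts):
    c,s=np.cos(p[2]),np.sin(p[2]); return np.c_[pts[:,0]*c-pts[:,1]*s+p[0],pts[:,0]*s+pts[:,1]*c+p[1],pts[:,2]]
def mask(c,p,parts,S=4):
    m=np.zeros((384*S,512*S),np.uint8)
    for b in parts:
        h=cv2.convexHull(((proj(c,world(p,b))+.5)*S-.5).astype(np.float32)); cv2.fillConvexPoly(m,np.round(h*16).astype(np.int32),1,shift=4)
    return cv2.resize(m.astype(np.float32),(512,384),interpolation=cv2.INTER_AREA)
def fit(obs,parts,p0):
    def cost(p):
        return sum(1-np.minimum(m,o).sum()/np.maximum(m,o).sum() for c,o in obs for m in[mask(c,p,parts)])
    best=None
    for dy in(-.2,0,.2):
        q=np.array(p0)+[0,0,dy]
        r=minimize(cost,q,method="Nelder-Mead",options=dict(initial_simplex=[q,q+[.015,0,0],q+[0,.015,0],q+[0,0,.15]],maxiter=120,xatol=2e-4,fatol=1e-4))
        if best is None or r.fun<best.fun: best=r
    return best
E
python3 - <<'E'
from fit import *
np.set_printoptions(precision=4,suppress=True)
C={n:robot.read_camera(n) for n in("scene","top")}
import pickle; pickle.dump(C,open("C0.pkl","wb"))
def M(t,n):
    r=robot.trace(t,C[n]); return r[0]["pixels"].astype(np.float32) if r else None
for t,parts,p0 in(("tank",[box(-.076,.076,-.032,.032,0,.135)],[.53,.02,.3]),("tray",[box(-.06,.06,-.05,.05,0,.018)],[.47,.3,.1])):
    for ns in(("scene","top"),("top",),("scene",)):
        obs=[(C[n],M(t,n)) for n in ns]
        if any(o[1] is None for o in obs): print("none",ns); continue
        r=fit(obs,parts,p0); print(t,ns,r.x,r.fun)
# handle by darkness
obs=[]
for n,(x0,y0,x1,y1) in(("scene",(320,212,342,254)),("top",(388,175,412,196))):
    g=C[n]["img"].max(2); m=np.zeros(g.shape,np.float32); m[y0:y1,x0:x1]=(g[y0:y1,x0:x1]<75); obs.append((C[n],m)); ys,xs=np.where(m>0); print(n,m.sum(),xs.min(),xs.max(),ys.min(),ys.max())
r=fit(obs,[box(-.008,.008,-.008,.008,.166,.216)],[.46,-.222,0]); print("rod",r.x,r.fun)
for o in obs: r=fit([o],[box(-.008,.008,-.008,.008,.166,.216)],[.46,-.222,0]); print("rod",r.x,r.fun)
c=C["top"]
im=np.vstack([cv2.resize(c["img"][110:215,225:305,::-1],None,fx=5,fy=5,interpolation=cv2.INTER_CUBIC)])
im2=cv2.resize(c["img"][150:231,355:415,::-1],None,fx=6.5,fy=6.5,interpolation=cv2.INTER_CUBIC)[:525]
im2=np.vstack([im2,np.zeros((525-im2.shape[0],im2.shape[1],3),np.uint8)])
cv2.imwrite("pics/z1.png",np.hstack([im,im2]))
E
```

```text
tank ('scene', 'top') [0.534  0.033  0.3029] 0.3040538430213928
tank ('top',) [0.535  0.0326 0.3037] 0.23442614078521729
tank ('scene',) [0.5351 0.039  0.2977] 0.021054744720458984
tray ('scene', 'top') [0.4698 0.2975 0.1034] 0.09941047430038452
tray ('top',) [0.4706 0.2961 0.0967] 0.030714988708496094
tray ('scene',) [0.4693 0.2999 0.099 ] 0.03451240062713623
scene 466.0 320 339 212 247
top 106.0 395 411 175 190
rod [ 0.4637 -0.2262  0.3074] 0.7210559844970703
rod [ 0.472 -0.215 -0.391] 0.2834039330482483
rod [ 0.4649 -0.229   0.3358] 0.3327723741531372
```

View pics/z1.png

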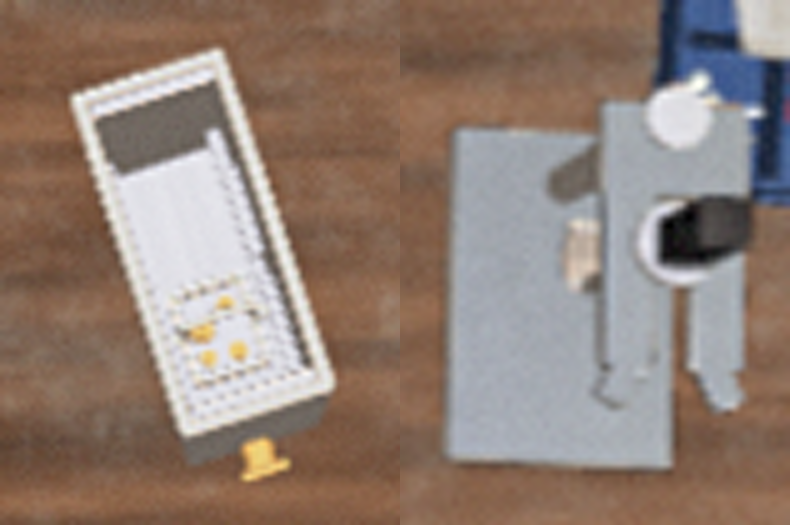

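```bash
python3 - <<'E'
from fit import *
import pickle
np.set_printoptions(precision=4,suppress=True)
C=pickle.load(open("C0.pkl","rb")); c=C["top"]
L=lambda x,y:((x+.5)/5-.5+225,(y+.5)/5-.5+110); Rr=lambda x,y:((x-400+.5)/6.5-.5+355,(y+.5)/6.5-.5+150)
q=[atz(c,*L(*p),.135)[:2] for p in((75,97),(222,50),(333,380),(185,432))]; q=np.array(q)
print("tank corners",q,q.mean(0), np.linalg.norm(q[0]-q[1]),np.linalg.norm(q[1]-q[2]),np.linalg.norm(q[2]-q[3]),np.linalg.norm(q[3]-q[0]))
d=(q[0]-q[3])+(q[1]-q[2]); print("yaw",np.arctan2(d[1],d[0]))
print("collar",atz(c,*Rr(680,245),.166))
for z,ps in((.16,((607,102),(748,102),(605,365),(742,370),(668,292),(690,290),(625,400),(720,410))),(.008,((452,128),(445,460),(672,468)))):
    for p in ps: print(z,p,atz(c,*Rr(*p),z))
s=C["scene"]["img"][200:320,280:365,::-1]
cv2.imwrite("pics/z2.png",cv2.resize(s,None,fx=5,fy=5,interpolation=cv2.INTER_CUBIC))
for z in(.16,.166,.216): print(proj(C["scene"],[.4637,-.2262,z]),proj(c,[.4637,-.2262,z]))
E
```

```text
tank corners [[ 0.5981  0.0864]
 [ 0.6168  0.0243]
 [ 0.476  -0.0184]
 [ 0.4557  0.0432]] [0.5366 0.0339] 0.06488959281582903 0.14712574858506447 0.06482015803001466 0.14876056356136444
yaw 0.2942101581958882
collar [ 0.464  -0.2286  0.166 ]
0.16 (607, 102) [ 0.5099 -0.2102  0.16  ]
0.16 (748, 102) [ 0.5089 -0.2537  0.16  ]
0.16 (605, 365) [ 0.4281 -0.2053  0.16  ]
0.16 (742, 370) [ 0.4256 -0.2471  0.16  ]
0.16 (668, 292) [ 0.4502 -0.2258  0.16  ]
0.16 (690, 290) [ 0.4506 -0.2326  0.16  ]
0.16 (625, 400) [ 0.4172 -0.2108  0.16  ]
0.16 (720, 410) [ 0.4135 -0.2397  0.16  ]
0.008 (452, 128) [ 0.5265 -0.1925  0.008 ]
0.008 (445, 460) [ 0.4077 -0.1845  0.008 ]
0.008 (672, 468) [ 0.4031 -0.2644  0.008 ]
[[329.5312 247.5779]] [[395.6497 187.7931]]
[[329.8332 244.6391]] [[396.438  187.4285]]
[[332.4336 219.334 ]] [[403.402  184.2082]]
```

View pics/z2.png

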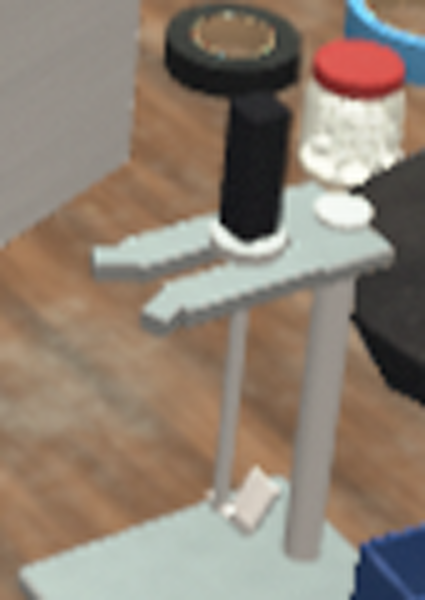

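apply_moves(motion="55 0 0 -2.65 0 0 -0.175; 55 0 0 -2.65 0 0 -0.176; 55 -3.03 -4.06 0 0 0 0; 55 -3.03 -4.06 0 0 0 0; 55 -3.03 -4.06 0 0 0 0; 55 -3.03 -4.06 0 0 0 0; 55 -3.03 -4.06 0 0 0 0; 55 -3.03 -4.06 0 0 0 0; 55 -3.03 -4.06 0 0 0 0; 55 -3.03 -4.06 0 0 0 0; 55 -3.03 -4.06 0 0 0 0; 55 -0.4 -5.46 0 0 0 0; 55 -0.4 -5.46 0 0 0 0; 55 -0.4 -5.46 0 0 0 0; 55 -0.4 -5.46 0 0 0 0; 55 -0.4 -5.46 0 0 0 0; 55 -0.4 -5.46 0 0 0 0; 55 0 0 0 0 0 0", force=30)

```text
time: 4.25
tool_pos: [0.4639, -0.2315, 0.2791]
tool_rot: [-3.141, -0.001, 3.077]
contact_force: [-0.3, -0.0, -0.6]
opening: 0.0505
grip_force: 0.0
```

```bash
cat >> h.py <<'E'
def plan(target,yaw):
    """shift (cm) in current tool axes to target xyz, and turn to yaw"""
    o=robot.observe(); p=o["tool_pos"]; r,pt,y=o["tool_rot"]
    d=np.asarray(target)-p; a=y
    sh=np.array([d[0]*np.cos(a)+d[1]*np.sin(a), d[0]*np.sin(a)-d[1]*np.cos(a), -d[2]])*100
    t=-((yaw-y+np.pi)%(2*np.pi)-np.pi)
    print("pos",np.round(p,4),"rot",np.round(o["tool_rot"],4),"F",np.round(o["contact_force"],2),"shift cm",np.round(sh,2),"turn z",round(t,4))
E
python3 - <<'E'
from h import *
c=robot.read_camera("scene"); t=robot.read_camera("top")
plan([.464,-.2285,.175],3.0816)
im=cv2.resize(c["img"][160:290,290:370,::-1],None,fx=5,fy=4.5,interpolation=cv2.INTER_CUBIC)
im2=cv2.resize(t["img"][140:257,360:432,::-1],None,fx=5,fy=5,interpolation=cv2.INTER_CUBIC)
cv2.imwrite("pics/z3.png",np.hstack([im,im2]))
print(proj(c,[robot.observe()["tool_pos"]]))
E
```

```text
pos [ 0.4642 -0.2282  0.2794] rot [ 3.1407e+00 -5.0000e-04  3.0805e+00] F [ 0.41  0.25 -0.06] shift cm [ 1.000e-02 -3.000e-02  1.044e+01] turn z -0.0011
[[336.99506069 185.44809792]]
```

View pics/z3.png

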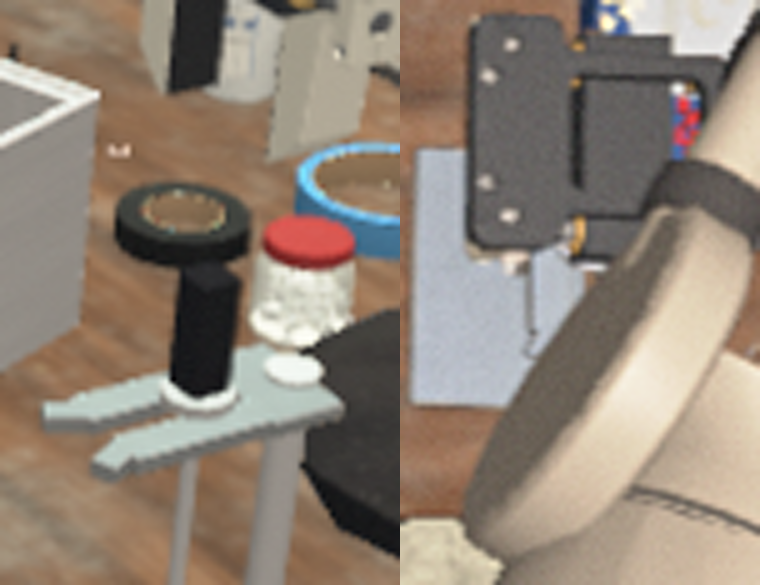

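apply_moves(motion="55 0 0 3 0 0 0; 55 0 0 3 0 0 0; 55 0 0 2.4 0 0 0; 55 0 0 2.0 0 0 0; 0 0 0 0 0 0 0; 0 0 0 0 0 0 0; 0 0 0 0 0 0 0; 0 0 0 0 0 0 0; 0 0 0 0 0 0 0", force=30)

```text
time: 5.48
tool_pos: [0.4647, -0.2283, 0.1764]
tool_rot: [-3.141, 0.001, 3.082]
contact_force: [0.5, 0.3, 4.8]
opening: 0.0157
grip_force: 30.0
```

apply_moves(motion="0 0 0 -0.7 0 0 0; 0 0 0 -0.7 0 0 0; 0 1 0 0 0 0 0; 0 1.5 0 0 0 0 0; 0 2 0 0 0 0 0; 0 2 0 0 0 0 0; 0 2 0 0 0 0 0; 0 1 0 0 0 0 0; 0 0 0 0 0 0 0", force=40)

```text
time: 6.6
tool_pos: [0.369, -0.2224, 0.1898]
tool_rot: [-3.142, 0.0, 3.081]
contact_force: [-1.6, -0.7, -1.4]
opening: 0.0157
grip_force: 40.0
```

```bash
python3 - <<'E'
from h import *
o=robot.observe(); p=o["tool_pos"]; print(p,o["tool_rot"],o["contact_force"],o["opening"],o["time"])
c=robot.read_camera("scene"); t=robot.read_camera("top")
for n,k in(("scene",c),("top",t)):
  for q in robot.trace("rod",k)[:1]:
    ys,xs=np.where(q["pixels"]); print(n,xs.min(),xs.max(),ys.min(),ys.max())
cz=p[2]-.015
print("collar,shank end,hook pred",proj(c,[[p[0],p[1],cz],[p[0],p[1],cz-.112],[p[0]+.01,p[1],cz-.119],[p[0]+.022,p[1],cz-.107]]))
save(c,"z4.png",(270,170,370,320),4)
E
```

```text
[ 0.3689664  -0.2224441   0.18982029] [-3.14159226e+00  2.13041183e-04  3.08092737e+00] [-1.55365579 -0.69678232 -1.42618707] 0.015719538350666584 6.6
scene 272 289 228 317
top 381 387 227 236
collar,shank end,hook pred [[282.20802909 256.12244574]
 [279.65222995 309.89993752]
 [284.34037129 310.97127616]
 [290.39990628 303.17346311]]
```

View pics/z4.png

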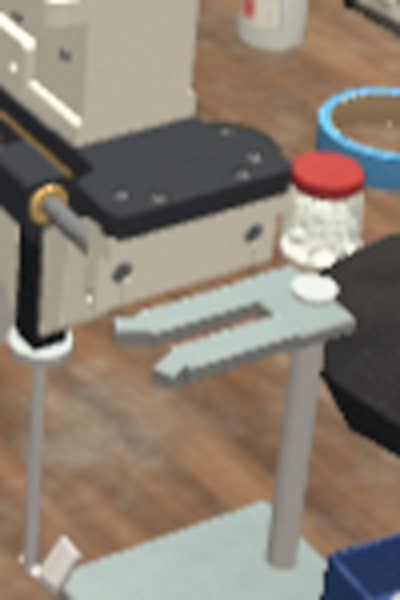

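```bash
python3 - <<'E'
from h import *
o=robot.observe(); p=o["tool_pos"]; cz=p[2]-.015
c=robot.read_camera("scene"); g=c["img"].astype(int).sum(2)
tip=lambda dx,z:proj(c,[p+np.array([dx,0,z])-[0,0,p[2]]])[0]
for z in(cz-.03,cz-.05,cz-.07,cz-.09):
    u0,v0=tip(0,z); u1,v1=tip(.01,z); v=int(round(v0)); print(np.round([u0,v0,u1,v1],1), v, g[v,270:292])
print("collar rows"); 
for v in range(252,262): print(v,g[v,270:292])
E
```

```text
[282.1 271.1 287.2 269.2] 271 [303 317 326 328 337 347 365 385 385 416 428 423 429 434 432 423 414 412
 415 422 416 398]
[281.6 280.9 286.6 279. ] 281 [332 319 326 332 339 356 367 362 400 419 423 394 392 395 397 410 416 419
 411 410 410 408]
[281.1 290.5 286.1 288.5] 290 [344 364 379 392 394 397 388 377 408 425 408 363 372 368 357 349 350 348
 346 347 350 347]
[280.7 299.8 285.6 297.8] 300 [327 337 343 347 344 340 348 397 422 415 372 358 369 377 386 388 378 363
 348 342 336 339]
collar rows
252 [418 417 442 549 573  76  77  76  67 113 273 453 445 427 356 333 332 383
 372 350 342 330]
253 [419 421 491 672 667 274  74  74  78 108 241 359 322 299 175 118 228 441
 462 354 353 347]
254 [426 431 488 698 689 558 272  69  70  96 148 177  80  77  75  86 275 557
 610 356 356 352]
255 [408 396 428 663 704 689 561 275  74  78  76  80  82 113 223 397 604 678
 649 354 352 353]
256 [368 354 382 532 676 704 689 559 270  83 170 308 395 573 587 652 718 702
 557 355 351 350]
257 [349 351 356 382 528 646 691 689 582 474 581 624 661 718 714 705 674 588
 429 362 362 356]
258 [347 350 355 352 375 475 570 631 644 645 705 706 705 695 678 605 508 391
 360 360 369 371]
259 [349 353 350 354 368 386 403 455 497 545 583 596 582 556 526 427 393 362
 347 350 363 377]
260 [346 350 350 355 363 378 392 398 402 403 402 418 420 418 413 403 380 358
 354 361 375 391]
261 [333 337 346 356 353 354 373 384 381 394 402 402 393 377 373 361 350 370
 385 389 396 403]
```

```bash
python3 - <<'E'
from h import *
import pickle
C=pickle.load(open("C0.pkl","rb")); c=C["top"]
L=lambda x,y:((x+.5)/5-.5+225,(y+.5)/5-.5+110)
def tk(X,T=(.536,.036,.297)):
    d=X[:2]-np.array(T[:2]); a=T[2]; return np.round(np.array([d[0]*np.cos(a)+d[1]*np.sin(a),-d[0]*np.sin(a)+d[1]*np.cos(a)])*1000,1)
for p,z in(((206,290),.044),((232,370),.044),((219,330),.044),((220,320),.074),((213,135),.061),((310,370),.061)): print(p,tk(atz(c,*L(*p),z)))
def W(x,y,T=(.536,.036,.297)): a=T[2]; return np.array([T[0]+x*np.cos(a)-y*np.sin(a),T[1]+x*np.sin(a)+y*np.cos(a)])
for bx in(-.026,-.02,-.014):
    q=proj(c,np.r_[W(bx,0),.078]); print(bx,(q-[225,110]+.5)*5-.5, "shoulders",[((proj(c,np.r_[W(bx,s*.015),.072])-[225,110]+.5)*5-.5).round() for s in(1,-1)])
# enhanced crop, tank interior
im=c["img"][128:200,240:295,::-1]; im=cv2.resize(im,None,fx=8,fy=8,interpolation=cv2.INTER_LANCZOS4)
im=cv2.convertScaleAbs(im,alpha=1.6,beta=-110); cv2.imwrite("pics/z5.png",im)
plan(np.r_[W(-.045,0),.29]+[0.003,0,0],np.pi+.297)
E
```

```text
(206, 290) [-6.8 -1. ]
(232, 370) [-45.2  -0.6]
(219, 330) [-26.1  -0.8]
(220, 320) [-26.2  -1.1]
(213, 135) [ 56.5 -25.2]
(310, 370) [-58.2 -32.7]
-0.026 [[217.4916185  319.10169943]] shoulders [array([[185., 332.]]), array([[250., 311.]])]
-0.02 [[213.19063448 306.25605823]] shoulders [array([[181., 319.]]), array([[245., 298.]])]
-0.014 [[208.89546541 293.42778442]] shoulders [array([[177., 306.]]), array([[241., 285.]])]
pos [ 0.37   -0.2225  0.1896] rot [3.1415e+00 2.0000e-04 3.0821e+00] F [ 0.06  0.74 -1.53] shift cm [-11.12  25.24 -10.04] turn z -0.3565
```

View pics/z5.png

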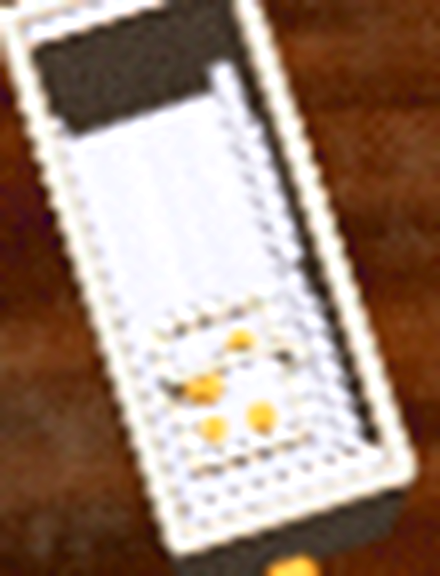

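apply_moves(motion="0 0 0 -3 0 0 0; 0 0 0 -4 0 0 -0.12; 0 0 0 -3.5 0 0 -0.12; 0 0 0 0 0 0 -0.117; 0 -2.0 2.2 0 0 0 0; 0 -3.2 3.5 0 0 0 0; 0 -3.2 3.5 0 0 0 0; 0 -3.2 3.5 0 0 0 0; 0 -3.2 3.5 0 0 0 0; 0 -2.2 2.4 0 0 0 0; 0 -1.2 1.26 0 0 0 0; 0 0 0 0 0 0 0; 0 0 0 0 0 0 0")

```text
time: 8.48
tool_pos: [0.4852, 0.0198, 0.2946]
tool_rot: [-3.141, -0.0, -2.845]
contact_force: [-0.6, 0.0, -0.9]
opening: 0.0159
grip_force: 40.0
```

```bash
python3 - <<'E'
from h import *
plan([.4858,.0206,.28],np.pi+.297)
o=robot.observe(); p=o["tool_pos"]; a=o["tool_rot"][2]-np.pi; ex=np.array([np.cos(a),np.sin(a),0])
c=robot.read_camera("scene"); 
cz=p[2]-.015; r=p-.0035*ex; r[2]=0
P=np.array([r+[0,0,cz],r+[0,0,cz-.112],r+.01*ex+[0,0,cz-.119],r+.022*ex+[0,0,cz-.107]])
print(proj(c,P).round(1))
T=np.array([.536,.036]);ca,sa=np.cos(.297),np.sin(.297)
print("rim",proj(c,[[T[0]+x*ca-y*sa,T[1]+x*sa+y*ca,.135] for x,y in((-.076,.032),(-.076,-.032),(.076,-.032),(.076,.032))]).round(1))
save(c,"z6.png",(215,120,335,240),5)
E
```

```text
pos [0.4852 0.0198 0.2946] rot [-3.1413e+00 -5.0000e-04 -2.8451e+00] F [-0.6   0.04 -0.91] shift cm [-0.08  0.06  1.46] turn z -0.0005
[[262.7 132.5]
 [261.6 183.1]
 [264.7 184.5]
 [268.5 177.4]]
rim [[243.7 195. ]
 [266.8 205.3]
 [310.7 180.4]
 [288.2 171.8]]
```

View pics/z6.png

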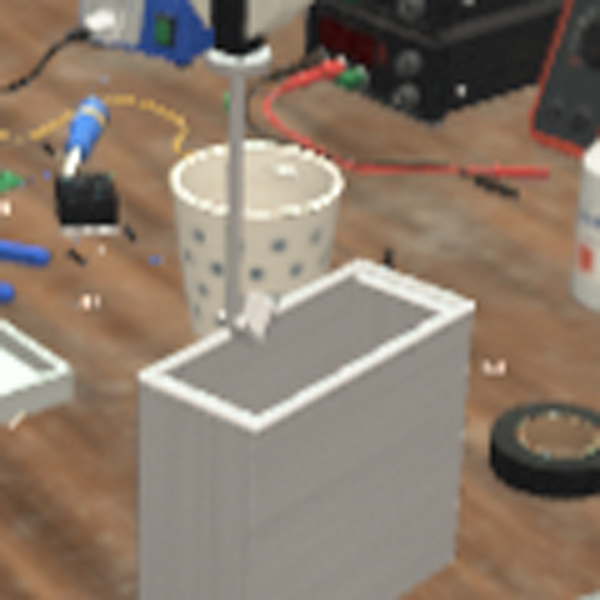

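apply_moves(motion="0 -0.08 0.06 1.5 0 0 0; 0 0 0 2 0 0 0; 0 0 0 2 0 0 0; 0 0 0 2 0 0 0; 0 0 0 1 0 0 0; 0 0 0 0.5 0 0 0; 0 0 0 0.5 0 0 0; 0 0 0 0.5 0 0 0; 0 0 0 0.36 0 0 0; 0 0 0 0 0 0 0; 0 0 0 0 0 0 0")

```text
time: 9.9
tool_pos: [0.4861, 0.0216, 0.1913]
tool_rot: [-3.142, 0.0, -2.844]
contact_force: [0.2, 0.6, -1.0]
opening: 0.0156
grip_force: 40.0
```

apply_moves(motion="0 -0.5 0 0 0 0 0; 0 -0.5 0 0 0 0 0; 0 -0.5 0 0 0 0 0; 0 -0.5 0 0 0 0 0; 0 0 0 0 0 0 0; 0 0 0 0 0 0 0")

```text
time: 10.65
tool_pos: [0.505, 0.0274, 0.191]
tool_rot: [3.141, -0.0, -2.844]
contact_force: [-0.4, 0.0, -1.5]
opening: 0.0159
grip_force: 40.0
```

apply_moves(motion="0 0 0 -0.5 0 0 0; 0 0 0 -0.5 0 0 0; 0 0 0 -0.5 0 0 0; 0 0 0 -0.5 0 0 0; 0 0 0 -0.3 0 0 0; 0 0 0 -0.3 0 0 0; 0 0 0 0 0 0 0; 0 0 0 0 0 0 0")

```text
time: 11.65
tool_pos: [0.5051, 0.0273, 0.217]
tool_rot: [-3.142, -0.0, -2.844]
contact_force: [-0.2, 0.4, -1.6]
opening: 0.016
grip_force: 40.0
```

```bash
python3 - <<'E'
from h import *
for i in range(6):
    c=robot.read_camera("top" if i%2 else "scene"); plan([.5,.03,.22],np.pi+.297)
E
```

```text
pos [0.5051 0.0273 0.217 ] rot [ 3.1416e+00 -2.0000e-04 -2.8444e+00] F [ 0.51  0.2  -0.54] shift cm [ 0.41  0.41 -0.3 ] turn z 0.0002
pos [0.5051 0.0274 0.217 ] rot [ 3.1415e+00 -1.0000e-04 -2.8444e+00] F [-0.42  0.87 -2.18] shift cm [ 0.41  0.4  -0.3 ] turn z 0.0002
pos [0.5051 0.0274 0.217 ] rot [ 3.1415e+00 -2.0000e-04 -2.8444e+00] F [ 0.42  0.4  -1.38] shift cm [ 0.41  0.4  -0.3 ] turn z 0.0002
pos [0.5051 0.0274 0.217 ] rot [ 3.1415e+00 -1.0000e-04 -2.8445e+00] F [-0.19  0.9  -2.48] shift cm [ 0.41  0.4  -0.3 ] turn z 0.0001
pos [0.5051 0.0274 0.217 ] rot [ 3.1415 -0.     -2.8444] F [-0.01 -0.81 -2.21] shift cm [ 0.42  0.4  -0.3 ] turn z 0.0002
pos [0.5051 0.0274 0.2171] rot [ 3.1415 -0.     -2.8444] F [ 0.21 -0.78 -2.4 ] shift cm [ 0.41  0.4  -0.29] turn z 0.0002
```

apply_moves(motion="0 0 0 -0.2 0 0 0; 0 0 0 -0.2 0 0 0; 0 0 0 0 0 0 0; 0 0 0 0 0 0 0")

```text
time: 12.45
tool_pos: [0.5048, 0.0274, 0.2207]
tool_rot: [3.141, -0.001, -2.844]
contact_force: [-0.2, 0.1, -7.7]
opening: 0.0157
grip_force: 40.0
```

apply_moves(motion="0 0 0 -0.1 0 0 0; 0 0 0 0 0 0 0")

```text
time: 12.7
tool_pos: [0.5048, 0.0274, 0.2218]
tool_rot: [3.141, -0.001, -2.844]
contact_force: [-0.1, 0.1, -9.4]
opening: 0.0156
grip_force: 40.0
```

apply_moves(motion="0 0 0 -0.1 0 0 0; 0 0 0 0 0 0 0")

```text
time: 12.95
tool_pos: [0.5049, 0.0274, 0.2228]
tool_rot: [3.141, -0.001, -2.844]
contact_force: [-0.0, 0.7, -11.4]
opening: 0.0157
grip_force: 40.0
```

apply_moves(motion="0 0 0 0.25 0 0 0; 0 -0.4 0 0 0 0 0; 0 -0.4 0 0 0 0 0; 0 -0.4 0 0 0 0 0; 0 0 0 0 0 0 0")

```text
time: 13.58
tool_pos: [0.5165, 0.0308, 0.2203]
tool_rot: [3.141, -0.001, -2.844]
contact_force: [-2.9, -0.9, -8.1]
opening: 0.0156
grip_force: 40.0
```

apply_moves(motion="0 -0.2 0 0 0 0 0; 0 -0.1 0 0 0 0 0; 0 0 0 0 0 0 0")

```text
time: 13.95
tool_pos: [0.5194, 0.0317, 0.2205]
tool_rot: [3.142, -0.0, -2.844]
contact_force: [-4.3, -1.9, -9.4]
opening: 0.0157
grip_force: 40.0
```

apply_moves(motion="0 -0.2 0 0 0 0 0; 0 -0.1 0 0 0 0 0; 0 0 0 0 0 0 0")

```text
time: 14.32
tool_pos: [0.5224, 0.0327, 0.2206]
tool_rot: [3.142, 0.0, -2.844]
contact_force: [-3.8, -1.3, -9.8]
opening: 0.0152
grip_force: 40.0
```

apply_moves(motion="0 -0.1 0 0.1 0 0 0; 0 -0.1 0 0 0 0 0; 0 0 0 0 0 0 0")

```text
time: 14.7
tool_pos: [0.5246, 0.0333, 0.2198]
tool_rot: [-3.141, 0.001, -2.844]
contact_force: [-2.9, 0.3, -7.8]
opening: 0.0157
grip_force: 40.0
```

apply_moves(motion="0 -0.2 0 0 0 0 0; 0 0 0 0 0 0 0")

```text
time: 14.95
tool_pos: [0.5265, 0.0339, 0.2197]
tool_rot: [-3.142, 0.001, -2.844]
contact_force: [-3.2, -0.4, -7.6]
opening: 0.0158
grip_force: 40.0
```

apply_moves(motion="0 -0.2 0 0 0 0 0; 0 0 0 0 0 0 0")

```text
time: 15.2
tool_pos: [0.5284, 0.0345, 0.2197]
tool_rot: [-3.142, 0.001, -2.844]
contact_force: [-2.2, -1.6, -8.5]
opening: 0.0157
grip_force: 40.0
```

apply_moves(motion="0 -0.2 0 0 0 0 0; 0 0 0 0 0 0 0")

```text
time: 15.45
tool_pos: [0.5303, 0.0351, 0.2196]
tool_rot: [3.142, 0.0, -2.844]
contact_force: [-2.4, -0.3, -8.0]
opening: 0.0158
grip_force: 40.0
```

apply_moves(motion="0 -0.2 0 0 0 0 0; 0 0 0 0 0 0 0")

```text
time: 15.7
tool_pos: [0.5322, 0.0357, 0.2197]
tool_rot: [3.142, 0.0, -2.844]
contact_force: [-2.7, -1.1, -6.7]
opening: 0.0157
grip_force: 40.0
```

apply_moves(motion="0 -0.2 0 0 0 0 0; 0 0 0 0 0 0 0")

```text
time: 15.95
tool_pos: [0.5355, 0.0363, 0.2208]
tool_rot: [-3.141, 0.005, -2.844]
contact_force: [0.7, -0.3, -1.9]
opening: 0.0159
grip_force: 40.0
```

apply_moves(motion="0 -0.2 0 0 0 0 0; 0 0 0 0 0 0 0")

```text
time: 16.2
tool_pos: [0.5364, 0.0368, 0.2202]
tool_rot: [-3.141, 0.002, -2.844]
contact_force: [-0.5, -0.6, -2.4]
opening: 0.0156
grip_force: 40.0
```

apply_moves(motion="0 -0.2 0 0 0 0 0; 0 0 0 0 0 0 0")

```text
time: 16.45
tool_pos: [0.5379, 0.0374, 0.2197]
tool_rot: [-3.142, 0.0, -2.844]
contact_force: [-0.8, 0.4, -2.1]
opening: 0.0161
grip_force: 40.0
```

apply_moves(motion="0 0.2 0 0 0 0 0; 0 0 0 -0.2 0 0 0; 0 0 0 0 0 0 0")

```text
time: 16.82
tool_pos: [0.5358, 0.0368, 0.2218]
tool_rot: [-3.142, 0.0, -2.844]
contact_force: [-0.6, -0.2, -1.4]
opening: 0.0162
grip_force: 40.0
```

apply_moves(motion="0 0 0 -0.2 0 0 0; 0 0 0 0 0 0 0")

```text
time: 17.08
tool_pos: [0.5359, 0.0367, 0.2239]
tool_rot: [-3.141, 0.001, -2.844]
contact_force: [0.0, 0.3, -1.7]
opening: 0.0155
grip_force: 40.0
```

apply_moves(motion="0 0 0 -0.2 0 0 0; 0 0 0 0 0 0 0")

```text
time: 17.32
tool_pos: [0.5358, 0.0368, 0.2258]
tool_rot: [-3.142, 0.0, -2.844]
contact_force: [-1.3, -1.0, -1.6]
opening: 0.0161
grip_force: 40.0
```

apply_moves(motion="0 0 0 -0.3 0 0 0; 0 0 0 -0.3 0 0 0; 0 0 0 -0.3 0 0 0; 0 0 0 -0.3 0 0 0; 0 0 0 0 0 0 0")

```text
time: 17.95
tool_pos: [0.5359, 0.0367, 0.238]
tool_rot: [-3.141, 0.001, -2.844]
contact_force: [-0.2, -0.6, -3.1]
opening: 0.0156
grip_force: 40.0
```

```bash
python3 - <<'E'
from h import *
F=[]
for i in range(8):
    c=robot.read_camera("scene"); F.append(robot.observe()["contact_force"])
print(np.mean(F,0),np.std(F,0))
E
```

```text
[-0.07058403 -0.38673625 -2.18750552] [0.40663636 0.49582651 0.4386636 ]
```

apply_moves(motion="0 0 0 -0.6 0 0 0; 0 0 0 -0.9 0 0 0; 0 0 0 -1.2 0 0 0; 0 0 0 -1.5 0 0 0; 0 0 0 -1.5 0 0 0; 0 0 0 -1.5 0 0 0; 0 0 0 -1.5 0 0 0; 0 0 0 -1.3 0 0 0; 0 0 0 -1.0 0 0 0; 0 0 0 -0.6 0 0 0; 0 0 0 0 0 0 0; 0 0 0 0 0 0 0")

```text
time: 19.85
tool_pos: [0.5356, 0.0367, 0.3531]
tool_rot: [3.141, -0.001, -2.844]
contact_force: [-0.5, 0.3, -2.4]
opening: 0.0154
grip_force: 40.0
```

```bash
python3 - <<'E'
from h import *
F=[]
for i in range(5):
    c=robot.read_camera("scene"); F.append(robot.observe()["contact_force"])
print(np.mean(F,0))
save(c,"z7.png",(215,90,335,210),5)
plan([.470,.2985,.352],np.pi+.10)
t=robot.read_camera("top")
for n,k in(("s",c),("t",t)):
    print(n,[(np.round(q["centre"],4),round(q["score"],2)) for q in robot.search_frame("basket",k)[:2]])
E
```

```text
[ 0.13124528  0.44812802 -2.28940594]
pos [0.5357 0.0368 0.3534] rot [ 3.1414e+00 -4.0000e-04 -2.8444e+00] F [-0.1   0.56 -2.49] shift cm [-1.39 26.95  0.14] turn z 0.1972
s [(array([0.5323, 0.0291, 0.1723]), 0.65)]
t [(array([0.5267, 0.0331, 0.1733]), 0.62), (array([0.4686, 0.2974, 0.0014]), 0.35)]
```

View pics/z7.png

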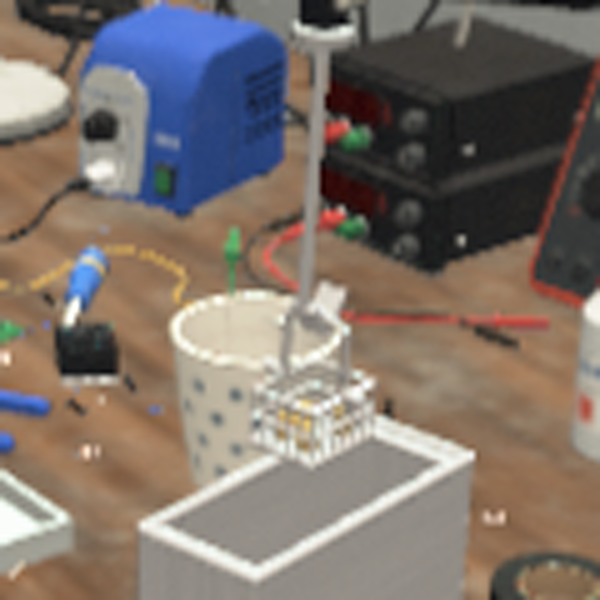

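apply_moves(motion="0 -0.1 0.5 0 0 0 0; 0 -0.1 1 0 0 0 0; 0 -0.1 1.5 0 0 0 0; 0 -0.1 2 0 0 0 0; 0 -0.1 2.8 0 0 0 0; 0 -0.1 2.8 0 0 0 0; 0 -0.1 2.8 0 0 0 0; 0 -0.1 2.8 0 0 0 0; 0 -0.1 2.8 0 0 0 0; 0 -0.1 2.8 0 0 0 0; 0 -0.1 2 0 0 0 0; 0 -0.1 1.5 0 0 0 0; 0 -0.1 1 0 0 0 0; 0 -0.1 0.6 0 0 0 0; 0 0 0 0 0 0 0; 0 0 0 0 0 0 0; 0 0 0 0 0 0 0")

```text
time: 22.38
tool_pos: [0.4705, 0.2976, 0.3537]
tool_rot: [-3.142, 0.0, -2.845]
contact_force: [-0.7, -0.1, -2.3]
opening: 0.0155
grip_force: 40.0
```

apply_moves(motion="0 0 0 0.5 0 0 0; 0 0 0 1 0 0 0; 0 0 0 1.5 0 0 0; 0 0 0 1.5 0 0 0; 0 0 0 1.5 0 0 0; 0 0 0 1.5 0 0 0; 0 0 0 1.5 0 0 0; 0 0 0 1.2 0 0 0; 0 0 0 0.8 0 0 0; 0 0 0 0.5 0 0 0; 0 0 0 0 0 0 0; 0 0 0 0 0 0 0")

```text
time: 23.88
tool_pos: [0.4706, 0.2982, 0.2391]
tool_rot: [3.141, 0.001, -2.844]
contact_force: [-0.2, 0.1, -1.2]
opening: 0.0157
grip_force: 40.0
```

```bash
python3 - <<'E'
from h import *
F=[]
for i in range(5):
    c=robot.read_camera("scene"); F.append(robot.observe()["contact_force"])
print(np.mean(F,0))
save(c,"z8.png",(150,100,250,230),4.5)
plan([.470,.2985,.205],np.pi+.297)
t=robot.read_camera("top")
for n,k in(("s",c),("t",t)):
    print(n,[(np.round(q["centre"],4),round(q["score"],2)) for q in robot.search_frame("basket",k)[:2]])
E
```

```text
[ 0.1032011   0.21031734 -2.07195524]
pos [0.4705 0.2981 0.2389] rot [ 3.1415e+00  6.0000e-04 -2.8444e+00] F [-0.31  0.15 -2.58] shift cm [0.03 0.05 3.39] turn z 0.0002
s [(array([0.4704, 0.2897, 0.0612]), 0.64)]
t [(array([0.4643, 0.2948, 0.0581]), 0.77)]
```

View pics/z8.png

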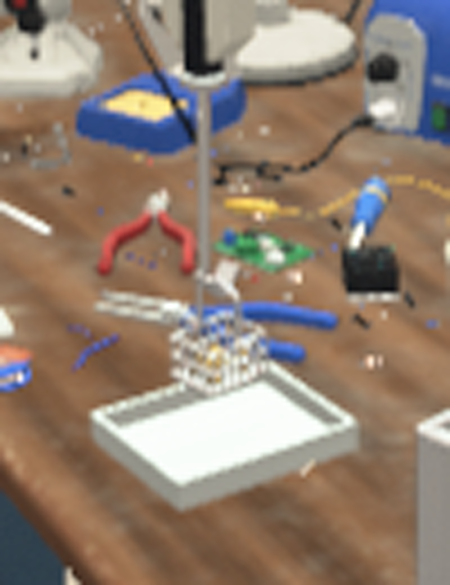

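apply_moves(motion="0 0 0 0.7 0 0 0; 0 0 0 0.8 0 0 0; 0 0 0 0.8 0 0 0; 0 0 0 0.4 0 0 0; 0 0 0 0.2 0 0 0; 0 0 0 0.2 0 0 0; 0 0 0 0.2 0 0 0; 0 0 0 0.2 0 0 0; 0 0 0 0.2 0 0 0; 0 0 0 0.2 0 0 0; 0 0 0 0 0 0 0")

```text
time: 25.65
tool_pos: [0.4703, 0.298, 0.1995]
tool_rot: [3.142, -0.0, -2.844]
contact_force: [-0.4, -0.1, -1.8]
opening: 0.0159
grip_force: 40.0
```

```bash
python3 - <<'E'
from h import *
F=[]
for i in range(6):
    c=robot.read_camera("scene"); F.append(robot.observe()["contact_force"])
print(np.mean(F,0),robot.observe()["tool_pos"])
print([(np.round(q["centre"],4),round(q["score"],2)) for q in robot.search_frame("basket",c)[:2]])
E
```

```text
[-0.16248935  0.17112974 -2.24115845] [0.47041529 0.29809883 0.19974934]
[(array([0.4713, 0.2906, 0.0216]), 0.63), (array([ 0.4558, -0.2399,  0.0095]), 0.55)]
```

apply_moves(motion="0 0 0 0.15 0 0 0; 0 0 0 0.15 0 0 0; 0 0 0 0 0 0 0; 0 0 0 0 0 0 0")

```text
time: 26.5
tool_pos: [0.4704, 0.2981, 0.1967]
tool_rot: [3.142, 0.0, -2.844]
contact_force: [0.0, -0.4, -0.5]
opening: 0.0159
grip_force: 40.0
```

apply_moves(motion="0 0 0 0.15 0 0 0; 0 0 0 0.15 0 0 0; 0 0 0 0 0 0 0; 0 0 0 0 0 0 0")

```text
time: 27.0
tool_pos: [0.4704, 0.2981, 0.1936]
tool_rot: [3.142, 0.0, -2.844]
contact_force: [0.1, 0.2, -1.2]
opening: 0.0158
grip_force: 40.0
```

```bash
cat > f.py <<'E'
from h import *
F=[]
for i in range(6):
    c=robot.read_camera("scene"); F.append(robot.observe()["contact_force"])
print(np.mean(F,0),robot.observe()["tool_pos"])
print([(np.round(q["centre"],4),round(q["score"],2)) for q in robot.search_frame("basket",c)[:1]])
E
python3 f.py
```

```text
[ 0.25058022  0.42347016 -0.69188606] [0.47034125 0.29809622 0.1936508 ]
[(array([0.4704, 0.2891, 0.0203]), 0.84)]
```

apply_moves(motion="0 0 0 0.4 0 0 0; 0 0 0 0.5 0 0 0; 0 0 0 0.4 0 0 0; 0 0 0 0.2 0 0 0; 0 0 0 0.2 0 0 0; 0 0 0 0 0 0 0; 0 0 0 0 0 0 0")

```text
time: 28.22
tool_pos: [0.4704, 0.2981, 0.1768]
tool_rot: [3.142, 0.0, -2.844]
contact_force: [1.2, -0.1, 0.4]
opening: 0.0158
grip_force: 40.0
```

```bash
python3 f.py
```

```text
[ 0.16428583 -0.37540773 -0.63116864] [0.47039627 0.2980794  0.17673108]
[(array([0.4717, 0.2923, 0.0206]), 0.75)]
```

apply_moves(motion="0 0.3 0 0 0 0 0; 0 0.3 0 0 0 0 0; 0 0.3 0 0 0 0 0; 0 0 0 0 0 0 0")

```text
time: 29.08
tool_pos: [0.4615, 0.2954, 0.1767]
tool_rot: [3.142, -0.0, -2.844]
contact_force: [0.7, 0.1, -0.3]
opening: 0.016
grip_force: 40.0
```

apply_moves(motion="0 0.3 0 0 0 0 0; 0 0.3 0 0 0 0 0; 0 0.3 0 0 0 0 0; 0 0 0 0 0 0 0")

```text
time: 29.58
tool_pos: [0.4529, 0.2928, 0.1767]
tool_rot: [3.142, -0.0, -2.844]
contact_force: [-0.4, 0.4, -0.8]
opening: 0.0157
grip_force: 40.0
```

apply_moves(motion="0 0.3 0 0 0 0 0; 0 0.3 0 0 0 0 0; 0 0 0 0 0 0 0")

```text
time: 29.95
tool_pos: [0.4472, 0.291, 0.1767]
tool_rot: [3.142, 0.0, -2.844]
contact_force: [0.0, -0.1, -0.8]
opening: 0.0158
grip_force: 40.0
```

```bash
python3 f.py; python3 - <<'E'
from h import *
c=robot.read_camera("scene"); save(c,"z9.png",(160,120,240,220),6)
E
```

```text
[-0.29907244  0.14436654 -0.82317797] [0.44746843 0.29106933 0.17662482]
[(array([0.4712, 0.2887, 0.0187]), 0.51)]
```

View pics/z9.png

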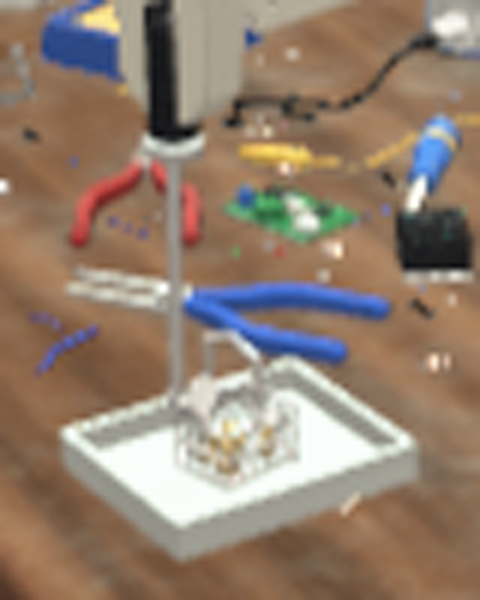

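apply_moves(motion="0 0.4 0 0 0 0 0; 0 0 0 -0.4 0 0 0; 0 0 0 -0.5 0 0 0; 0 0 0 -0.5 0 0 0; 0 0 0 -0.5 0 0 0; 0 0 0 -0.5 0 0 0; 0 0 0 0 0 0 0")

```text
time: 31.22
tool_pos: [0.4438, 0.29, 0.2011]
tool_rot: [3.141, 0.001, -2.844]
contact_force: [-1.3, 0.5, -0.1]
opening: 0.0157
grip_force: 40.0
```

```bash
python3 f.py
```

```text
[-0.32656033 -0.15432059 -0.98190275] [0.44346076 0.2898242  0.20042258]
[(array([0.4705, 0.2912, 0.0204]), 0.65)]
```

apply_moves(motion="0 0 0 -1.5 0 0 0; 0 0 0 -2.5 0 0 0; 0 0 0 -2.5 0 0 0; 0 0 0 -2.5 0 0 0.12; 0 0 0 -1.5 0 0 0.12; 0 0 0 -0.5 0 0 0.117")

```text
time: 32.33
tool_pos: [0.444, 0.29, 0.313]
tool_rot: [3.14, 0.003, 3.078]
contact_force: [-0.6, -0.4, -0.7]
opening: 0.0158
grip_force: 40.0
```

apply_moves(motion="0 0.29 -2 0 0 0 0; 0 0.29 -3.5 0 0 0 0; 0 0.29 -4.2 0 0 0 0; 0 0.29 -4.2 0 0 0 0; 0 0.29 -4.2 0 0 0 0; 0 0.29 -4.2 0 0 0 0; 0 0.29 -4.2 0 0 0 0; 0 0.29 -4.2 0 0 0 0; 0 0.29 -4.2 0 0 0 0; 0 0.29 -4.2 0 0 0 0; 0 0.29 -4.2 0 0 0 0; 0 0.29 -3.5 0 0 0 0; 0 0.29 -2.5 0 0 0 0; 0 0.29 -1.5 0 0 0 0; 0 0.29 -0.78 0 0 0 0; 0 0 0 0 0 0 0; 0 0 0 0 0 0 0")

```text
time: 34.45
tool_pos: [0.3695, -0.2218, 0.3107]
tool_rot: [3.141, 0.0, 3.083]
contact_force: [0.2, 0.1, -1.1]
opening: 0.0162
grip_force: 40.0
```

```bash
python3 - <<'E'
from h import *
plan([.369,-.2224,.1905],3.0816)
E
```

```text
pos [ 0.3695 -0.2218  0.3107] rot [3.1413e+00 2.0000e-04 3.0825e+00] F [ 0.2   0.05 -1.14] shift cm [ 0.04 -0.06 12.02] turn z 0.0009
```

apply_moves(motion="0 0.04 -0.06 2 0 0 0; 0 0 0 3 0 0 0; 0 0 0 3 0 0 0; 0 0 0 2.5 0 0 0; 0 0 0 1.5 0 0 0; 0 0 0 0 0 0 0; 0 0 0 0 0 0 0")

```text
time: 35.33
tool_pos: [0.3694, -0.223, 0.1913]
tool_rot: [-3.141, 0.001, 3.082]
contact_force: [-0.5, 0.4, -1.3]
opening: 0.0159
grip_force: 40.0
```

```bash
python3 - <<'E'
from h import *
plan([.369,-.2224,.1905],3.0816)
c=robot.read_camera("scene"); g=c["img"].astype(int).sum(2)
p=robot.observe()["tool_pos"]; cz=p[2]-.0155
for z in(cz-.03,cz-.05,cz-.07,cz-.09,cz-.1):
    u0,v0=proj(c,[[p[0],p[1],z]])[0]; v=int(round(v0)); print(np.round([u0,v0],1), g[v,266:292])
for v in range(250,262,2): print(v,g[v,266:292])
E
```

```text
pos [ 0.3694 -0.223   0.1913] rot [-3.1410e+00  1.0000e-03  3.0824e+00] F [-0.51  0.45 -1.28] shift cm [0.04 0.05 0.08] turn z 0.0008
[282.  270.8] [282 285 292 297 307 314 324 331 335 354 395 430 432 414 424 425 429 433
 432 422 415 411 413 420 420 398]
[281.5 280.6] [362 357 351 341 329 323 323 329 342 381 427 431 417 419 421 406 392 396
 401 408 418 417 412 414 411 407]
[281.  290.2] [337 336 326 329 346 360 380 386 384 421 433 408 358 349 352 365 371 368
 355 351 353 352 347 349 350 343]
[280.6 299.5] [319 316 318 315 321 334 348 365 415 430 402 331 337 351 355 362 376 387
 393 384 366 351 344 337 352 353]
[280.4 304.1] [333 345 349 335 326 325 344 402 428 420 344 308 321 335 347 361 372 370
 372 364 349 347 355 361 351 346]
250 [413 420 418 413 412 414 384 258  71  68  70  72  79 147 320 452 451 451
 457 469 458 444 420 406 366 336]
252 [411 413 414 412 427 521 634 455  76  74  70  76  78 150 303 399 361 328
 284 284 449 361 356 351 343 329]
254 [411 419 417 420 419 522 707 689 556 272  72  77  79  77  70  82  70  80
  81 371 666 567 353 355 359 352]
256 [420 425 430 386 365 383 531 672 704 690 560 284 221 310 395 580 597 633
 686 715 653 398 360 357 349 349]
258 [378 340 326 334 345 354 365 385 412 493 578 628 658 669 689 683 660 627
 587 481 373 341 350 360 367 368]
260 [288 302 316 334 347 354 352 362 381 386 398 402 406 420 427 418 414 407
 380 350 348 358 352 363 375 392]
```

apply_moves(motion="0 -1 0.05 0 0 0 0; 0 -1.5 0 0 0 0 0; 0 -2 0 0 0 0 0; 0 -2 0 0 0 0 0; 0 -1.5 0 0 0 0 0; 0 -1 0 0 0 0 0; 0 -0.6 0 0 0 0 0; 0 -0.2 0 0 0 0 0; 0 0 0 0 0 0 0; 0 0 0 0 0 0 0")

```text
time: 36.62
tool_pos: [0.4664, -0.2284, 0.1907]
tool_rot: [3.142, -0.0, 3.082]
contact_force: [-0.2, -0.3, -1.0]
opening: 0.0158
grip_force: 40.0
```

apply_moves(motion="0 0 0 0.5 0 0 0; 0 0 0 0.4 0 0 0; 0 0 0 0.3 0 0 0; 0 0 0 0 0 0 0; 0 0 0 0 0 0 0")

```text
time: 37.25
tool_pos: [0.4668, -0.2284, 0.1786]
tool_rot: [3.142, 0.0, 3.082]
contact_force: [0.6, 0.5, -1.0]
opening: 0.016
grip_force: 40.0
```

```bash
sed 's/"basket"/"rod"/' f.py > fr.py; python3 fr.py; python3 -c "
from h import *
c=robot.read_camera('scene'); save(c,'z10.png',(290,170,370,320),4)"
```

```text
[-0.21458226 -0.23314475 -0.73056887] [ 0.46679698 -0.22834966  0.17869364]
[(array([ 0.4515, -0.2276,  0.1716]), 0.91)]
```

View pics/z10.png

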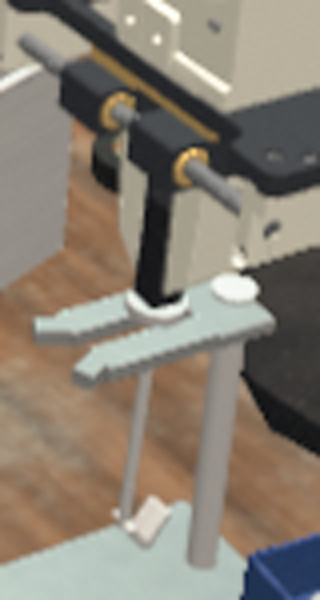

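apply_moves(motion="0 0 0 0.15 0 0 0; 0 0 0 0.1 0 0 0; 0 0 0 0.1 0 0 0; 0 0 0 0 0 0 0; 0 0 0 0 0 0 0")

```text
time: 38.28
tool_pos: [0.4669, -0.2284, 0.1768]
tool_rot: [-3.141, 0.001, 3.082]
contact_force: [-2.6, 2.1, 11.4]
opening: 0.0156
grip_force: 40.0
```

```bash
python3 fr.py
```

```text
[-3.55384513  1.99889166 11.62803919] [ 0.46689231 -0.22842206  0.17677618]
[(array([ 0.4545, -0.2324,  0.1693]), 0.67)]
```

apply_moves(motion="0 0 0 -0.1 0 0 0; 0 0 0 0 0 0 0; 25 0 0 0 0 0 0; 25 0 0 0 0 0 0; 25 0 0 0 0 0 0; 55 0 0 0 0 0 0; 55 0 0 0 0 0 0; 55 0 0 0 0 0 0; 55 0 0 -1 0 0 0; 55 0 0 -2.5 0 0 0; 55 0 0 -4 0 0 0; 55 0 0 -4 0 0 0; 55 0 0 0 0 0 0; 55 0 0 0 0 0 0; 55 0 0 0 0 0 0; 55 0 0 0 0 0 0")

```text
time: 40.62
tool_pos: [0.4664, -0.2282, 0.2902]
tool_rot: [3.141, -0.002, 3.082]
contact_force: [0.2, 0.0, 0.1]
opening: 0.0504
grip_force: 0.0
```

```bash
python3 - <<'E'
from h import *
c=robot.read_camera("scene")
for t in("rod","basket"):print(t,[(np.round(q["centre"],4),round(q["score"],2)) for q in robot.search_frame(t,c)[:1]])
g=c["img"].astype(int).sum(2)
for v in range(244,256,2): print(v,g[v,318:342])
for z in(.14,.12,.1,.08,.07):
    u,v=proj(c,[[.461,-.2285,z]])[0]; v=int(round(v)); print(round(u,1),v,g[v,318:342])
E
```

```text
rod [(array([ 0.4555, -0.2306,  0.1744]), 0.94)]
basket [(array([0.4665, 0.293 , 0.0218]), 0.77)]
244 [547 581 593 637 661 305  78  79  73  76  82  78  76  76  74  75 135 364
 602 578 570 575 577 576]
246 [594 596 559 508 696 698 632 395 168  77  76  81  76  81 118 225 421 642
 645 563 573 571 577 574]
248 [591 593 572 451 408 574 660 696 692 556 478 576 602 662 718 714 711 653
 439 398 533 607 581 583]
250 [481 430 332 312 340 361 389 406 472 531 573 590 595 591 556 519 428 448
 553 587 586 589 584 581]
252 [323 326 321 310 331 328 356 467 544 469 451 451 460 462 488 519 555 590
 592 588 587 587 580 580]
254 [383 445 498 504 556 609 591 591 594 591 594 593 591 592 587 590 590 589
 591 595 590 573 512 473]
328.2 258 [599 596 602 601 598 598 600 606 599 556 496 475 434 353 311 324 320 318
 319 328 346 378 386 382]
327.2 268 [315 321 316 317 316 321 332 374 418 423 369 296 288 289 297 308 321 328
 338 350 354 363 363 358]
326.2 277 [377 377 370 367 360 356 370 416 426 378 328 333 330 314 305 297 297 300
 305 311 311 321 343 377]
325.3 286 [374 371 379 383 384 374 412 425 411 391 391 381 366 348 338 329 316 297
 275 268 285 335 384 409]
324.9 291 [302 301 312 332 359 400 423 421 375 380 384 385 388 388 394 387 374 364
 356 354 352 373 398 420]
```

```bash
python3 -c "
from h import *
print(robot.hand_in())"
```

```text
the job is handed in; nothing more can be done
None
```

The job is handed in at about 41 s of the 72 s allowed, though the hand-in call returned no verdict: the basket is unhooked and standing in the drip tray, and the rod hangs upright in the fork of its stand.

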